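# Refit the sprung roller in the V pipe rest

## Robot

A 7-joint arm with a two-finger parallel gripper is mounted at the origin on the work surface. World frame = base frame: x ahead of the robot, y to its left, z up, the work surface at z = 0. Lengths are in m, angles in rad, forces in N, time in s.
With the tool pointing down it reaches from about 0.4 to 0.85 m from the base axis. Payload 4.5 kg.
Tool frame: the origin (TCP) lies at the very end of the fingers, on their centre line; the grasp point (between the pads) lies 19 mm behind it (r.grip_depth is the z of the grasp point in the tool frame, in m); z points along the fingers, y is the line along which they close (so a half turn about z gives the same grasp; the last joint's range is limited). The gripper opens to 88 mm and grips with 3 to 60 N. Pads are 18 mm wide; open, the fingers measure 123 mm over their backs; the gripper's body (75 mm by 187 mm) begins 45 mm behind the grasp point.
Start: joints at [1.146, 0.689, -0.195, 1.565, 0.157, 0.902, -0.215], TCP at [0.277, -0.56, 0.239] pointing down, gripper open.
Joint ranges: [-3.01, 3.01], [-0.46, 2.08], [-1.47, 1.51], [0.13, 2.56], [-1, 4.14], [0.04, 2.09], [-2.66, 2.66]. Speed limits (rad/s): [2.57, 2.57, 3.14, 3.14, 3.14, 3.14, 3.14].

## Interface

Orientations are given as a unit quaternion [x, y, z, w].
In Python, from plant import r, cam, finish_job gives the robot as it stands (r), with the cameras (cam) and the job as plain functions.
- The arm moves only by the shell command python3 steer.py 'ROWS' [FORCE]. ROWS is a JSON list of rows, 1 to 10 of them, each of 7 numbers: the opening from 0.0 (shut) to 1.0 (fully open), then dx, dy, dz in m, then a rotation vector rx, ry, rz in rad; each row is the pose to reach, as a shift and turn from the pose commanded when the command began, along the tool's axes at that moment; what a row does not reach only later rows make up. A row lasts 1/10 s, in which the tool goes at most 0.05 m and 0.15 rad, less where a joint would pass 70% of its speed; a pose out of reach is approached as far as the arm can. The fingers move at their own pace and stop on an object; FORCE is the grip in N (left out, the last holds). Time passes only in rows, so rows that do not move let the fingers close. It prints the time, the measured TCP pose, the force, the opening and the grip force at its end.
- r.get_state(): the state, without advancing time (a new reading comes with each control period).
- cam.snapshot(name): name is "scene" or "top" or "wrist"; returns the picture (480x640x3 uint8, red, green, blue); there is no depth.
- cam.camera_params(name): a dict with "fx", "fy", "cx", "cy" (pixels), "rvec" (rotation vector, rad) and "tvec" (3), from world to camera coordinates, as OpenCV has them. Camera axes: x right, y down, z forward; pixel columns grow to the right and rows downward; lengths in m; the calibration is good to about 2 mm. A picture is of the moment at which its call begins: read the wrist's pose just before it. camera_params takes no time and is no camera call; for the wrist camera it gives the pose at the moment of the call.
- finish_job(): hands the job in; it is judged then, once.
The state is a dict: "clock": time; "q": joint angles; "qd": joint speeds; "joint_torque": joint torques, N m; "tool_pos": TCP position; "eef_rot": TCP orientation; "contact_force": force on the tool from outside, world axes, zero at the start; "moment": the same for the moment, N m; "opening": opening from 0.0 (shut) to 1.0 (fully open); "finger_force": force on a finger pad.
Only numpy, scipy, OpenCV 4.12 (cv2) and the standard library are available. Lean on these libraries where they do the work, as an engineer would, in place of code of your own. Each camera call takes 0.05 s, during which the arm holds its last target. There are 200 camera calls.

## Task

One side of the V-shaped pipe rest has lost its roller. Take the roller with the sprung pin from its wooden cradle and snap it into the empty side, its rigid stub in the recess of the lower stop and its sprung pin in the recess of the higher stop, both pins fully home, and let go of it. Leave the glass, the tools and the other roller where they are.

Things in the scene. Friction and masses are not known exactly. Their poses are not given: they have to be found in the camera images.
- roller: Sprung roller: aluminium tube, diameter 30, length 90 mm, with 8 mm round-ended steel pins on its axis at both ends; 0.11 to 0.25 kg. It lies level in a wooden cradle, axis 31 mm above the table. Origin: middle of the tube, on its axis; y runs along the tube to the sprung pin (25 mm long when free); the rigid stub (8.5 mm) is at -y. May roll about y. May be gripped hard (100 N).
- stub_tip (a point): Tip of the rigid stub, 53.5 mm from the tube's middle along -y of the roller.
- pin_tip (a point): Tip of the sprung pin, 70 mm from the tube's middle along +y of the roller when free.
- plunger (a joint): How far the sprung pin is pushed into the tube (m): 0 free, 0.022 fully in. It starts to give at 3 N and is fully in at 7.4 N. Fitted, it stays pushed in by 2 mm.
- cradle: Fixed wooden cradle holding the sprung roller: board 56 x 120 x 10 mm (long side along y), four saddle blocks to 20 mm above the table; the middle 40 mm of the tube is clear of blocks. Origin: middle of the underside. A second, alike cradle holds a shorter plain tube.
- stand: Grey V-shaped pipe rest, fixed on the table, base plate 110 x 200 mm, highest point 216 mm. Origin: middle of its underside; z up; the V lies in its y-z plane, each leg rising outward at 30 degrees from level. The -y leg has its roller; the +y leg is empty.
- leg: The empty leg. Origin: where the fitted tube's middle lies along the leg, with the stops at their middle setting (y 62, z 125 mm in the stand). y runs up the leg (30 degrees from level), x level across it, z square to both, upward. Lower stop: plate 36 x 12 mm square to y, inner face at y = -45.5 mm; higher stop: alike, inner face at y = +60 mm. A 30 mm wide beam joins them, top at z = -41 mm.
- seat_mid (a point): The same point as the leg's origin. In each stop's inner face is a round blind recess 11 mm wide, 8 mm deep, facing the other; both lie on one line along the leg's y, at x = 0. The two stops are clamped together at a height that differs: the line lies between z = -9 and +9 mm in the leg's frame. This is not measured: feel for it. Over this line the lower stop stands 11 mm, the higher one 52 mm.
- pin_root (a point): Where the sprung pin leaves the tube. With the pin fully in, the roller is 101.5 mm long and the stops are 105.5 mm apart. A pin rubbing on a stop's face springs out 8 mm when it meets the recess. Fitted, the stub's tip is on the bottom of the lower recess (leg y = -53.5 mm) and the tube's end 0.5 mm off the lower stop.
- bowl: Bystander: an amber glass bowl, 100 mm wide, 60 mm high, beyond the stand. Origin on its underside. To be left where it is.
- jacks: Bystander: steel glassblowing jacks, 240 mm long, 50 mm wide, 10 mm high, flat on the table at the left. Origin on its underside. To be left where it is.
- paddle: Bystander: a dark square paddle with a wooden handle, 270 mm long, near the stand on the robot's right. Origin on its underside. To be left where it is.
- water: Bystander: a clear plastic bottle, 64 mm wide, 200 mm high, at the far right. Origin on its underside. To be left where it is.
- block: Bystander: a small wooden cup-shaped shaping block with a handle, 90 mm wide, 45 mm high, in front of the robot. Origin on its underside. To be left where it is.
- jar: Bystander: a glass jar with a steel lid, 72 mm wide, 90 mm high, at the far left. Origin on its underside. To be left where it is.
- bare_roller: Bystander: a shorter plain tube, 30 mm in diameter, 74 mm long, without pins, in the other wooden cradle; its origin is its middle. To be left where it is.

How it is judged:
By the outcome, as a careful person would: the job done as asked, in the order asked, and still so for the second after the job is handed in, with the robot touching nothing.
It also fails if it takes over 61 s, if anything falls off the work surface, if the arm or the gripper's body presses on something with over 40 N, if the wrist force passes 120 N, or if a joint passes its speed limit or range.

## Working session

There is one attempt and no reset: what is moved stays moved. The work goes in short steps, Python scripts to look and compute and a shell command to move; the robot and the scene stay as the last step left them, time stands still between calls to the robot, and variables do not carry over. Pictures are saved under pics/ and viewed, at most 10 in all, crops included, and the job is handed in when it is done.

```bash
ls; mkdir -p pics
python3 - <<'E'
from plant import r, cam, finish_job
import cv2
for n in ["scene","top"]:
    im=cam.snapshot(n); cv2.imwrite(f"pics/{n}0.png",im[:,:,::-1]); p=cam.camera_params(n); print(n,p)
    R=cv2.Rodrigues(p["rvec"])[0]; print(-R.T@p["tvec"])
print(r.get_state(), r.grip_depth)
E
```

```text
pics
plant.py
steer.py
scene {'fx': 543.5087349262676, 'fy': 543.5087349262676, 'cx': 321.103544062724, 'cy': 239.7767743697209, 'rvec': array([ 0.99932097,  2.38665206, -1.12840587]), 'tvec': array([ 0.40487885, -0.1532651 ,  1.64948283])}
[1.24802971 0.68494344 0.93887432]
top {'fx': 523.1514930197632, 'fy': 523.1514930197632, 'cx': 322.06207773437916, 'cy': 234.95613064169092, 'rvec': array([ 2.0813392 , -2.14539707,  0.22907321]), 'tvec': array([0.00693433, 0.53549456, 1.10781779])}
[0.29323751 0.00159846 1.19501965]
{'clock': 0.1, 'q': array([ 1.14580413,  0.6898883 , -0.19452093,  1.5661954 ,  0.157296  ,
        0.90252178, -0.21513038]), 'qd': array([-6.72244478e-04, -1.99636094e-03,  1.12226567e-05, -3.72857253e-03,
        3.38650672e-04,  8.64627340e-04, -1.15351198e-03]), 'joint_torque': array([-4.08548454e-03, -5.28505218e+01, -1.27177019e+00, -1.53837669e+01,
       -5.25458856e-02,  1.95720015e-03,  8.42053714e-05]), 'tool_pos': array([ 0.27650837, -0.55989175,  0.23800953]), 'eef_rot': array([ 9.73799182e-01,  2.27408213e-01, -2.41175100e-04, -7.74642662e-04]), 'contact_force': array([-0.79444044,  0.58356457,  0.251186  ]), 'moment': array([ 0.0376157 , -0.00910833,  0.00490215]), 'finger_force': 0.0, 'opening': 0.999342025702721} -0.0187
```

View pics/scene0.png

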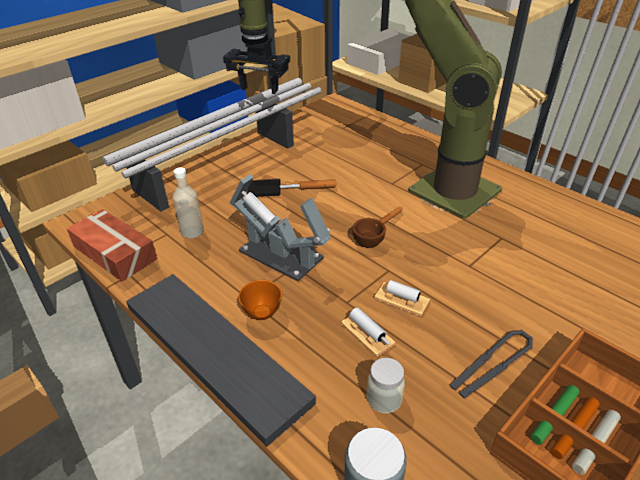

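View pics/top0.png

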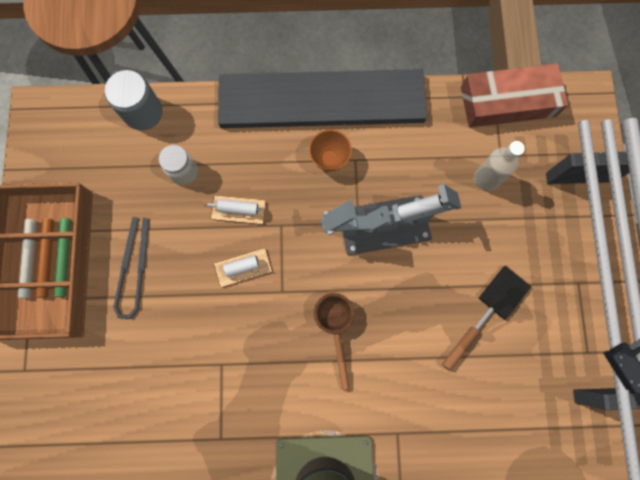

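The scene view shows the sprung roller at about (368,325), with its pin end near (385,340), and the stand at (283,230). In the top view the roller is at (237,208) with its pin tip at (209,206). The stand base is at (387,225), and the empty leg is on its left (+y) side. I'll zoom in on both.

Run:
```python
import cv2,numpy as np
t=cv2.imread("pics/top0.png");s=cv2.imread("pics/scene0.png")
f=lambda im,x,y,w,h,k:cv2.resize(im[y:y+h,x:x+w],None,fx=k,fy=k,interpolation=cv2.INTER_CUBIC)
A=f(t,200,190,80,60,5);B=f(t,315,180,160,80,5)[:,:]
C=f(s,335,295,80,60,5);D=f(s,225,165,110,115,5)
o=np.zeros((600,800,3),np.uint8)
o[:300,:400]=A;o[:300,400:800]=C
o2=f(t,315,180,150,80,3.2); o[300:300+256,:480][:o2.shape[0],:o2.shape[1]]=o2[:, :480]
D=f(s,225,168,110,112,2.6);o[300:300+D.shape[0],490:490+D.shape[1]]=D[:, :310]
cv2.imwrite("pics/mont.png",o)
```

```text
(no output)
```

View pics/mont.png

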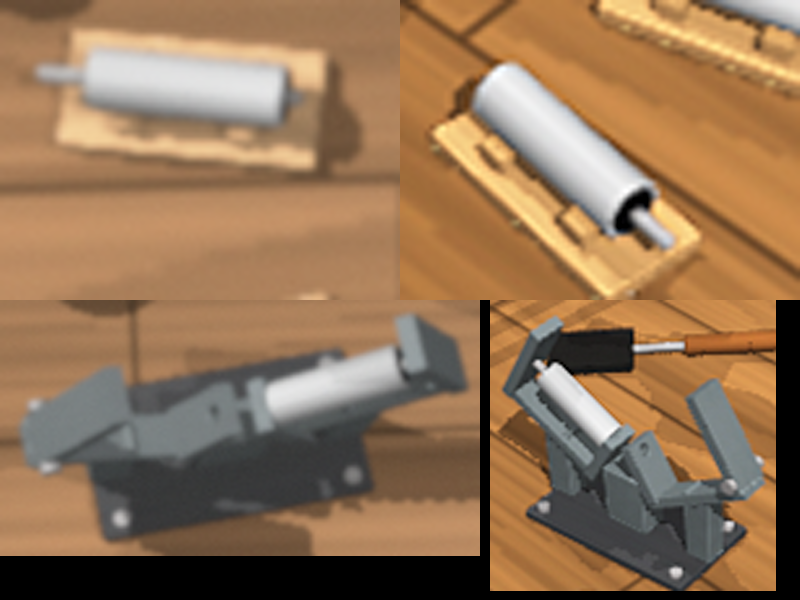

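The zoom shows these top-view pixels: pin tip (207.6,204.6), tube ends (217,205.4) and (257.4,209), and base bolts near (352.5,248), (425,234.7) and (416,200). That gives coarse positions, which I'll refine with the wrist camera.

```bash
cat > h.py <<'E'
from plant import r, cam, finish_job
import numpy as np, cv2
from scipy.spatial.transform import Rotation as Ro
def ray(p,uv):
    R=cv2.Rodrigues(np.array(p["rvec"]))[0]; c=-R.T@p["tvec"]
    d=R.T@np.array([(uv[0]-p["cx"])/p["fx"],(uv[1]-p["cy"])/p["fy"],1]); return c,d/np.linalg.norm(d)
def onz(p,uv,z):
    c,d=ray(p,uv); return c+d*(z-c[2])/d[2]
def tri(obs):
    A=np.zeros((3,3));b=np.zeros(3)
    for p,uv in obs:
        c,d=ray(p,uv);M=np.eye(3)-np.outer(d,d);A+=M;b+=M@c
    x=np.linalg.solve(A,b)
    return x,[np.linalg.norm(np.cross(ray(p,uv)[1],x-ray(p,uv)[0])) for p,uv in obs]
def proj(p,X):
    return cv2.projectPoints(np.array(X,float).reshape(-1,3),np.array(p["rvec"]),np.array(p["tvec"]),np.array([[p["fx"],0,p["cx"]],[0,p["fy"],p["cy"]],[0,0,1]]),None)[0].reshape(-1,2)
def togo(pos,rot):
    "shift and rotvec in tool axes from present pose"
    s=r.get_state();R0=Ro.from_quat(s["eef_rot"])
    return R0.inv().apply(np.array(pos)-s["tool_pos"]),(R0.inv()*rot).as_rotvec()
E
python3 - <<'E'
from h import *
np.set_printoptions(precision=4,suppress=True)
t=cam.camera_params("top");s=cam.camera_params("scene")
for n,uv,z in [("pin",(207.6,204.6),.031),("tL",(217,205.4),.031),("tR",(257.4,209),.031)]: print(n,onz(t,uv,z))
for uv in [(352.5,248),(425,234.7),(416,200)]: print(onz(t,uv,.012))
# pin tip in scene: montage(668,240)
print(tri([(t,(207.6,204.6)),(s,(335+268/5,295+240/5))]))
w=cam.camera_params("wrist");st=r.get_state();R=cv2.Rodrigues(w["rvec"])[0];Rt=Ro.from_quat(st["eef_rot"])
c=-R.T@w["tvec"]; print("cam in tool",Rt.inv().apply(c-st["tool_pos"]),"\n",Rt.inv().as_matrix()@R.T,w["fx"])
print(Rt.as_matrix())
E
python3 - <<'E'
from h import *
np.set_printoptions(precision=4,suppress=True)
a=np.array([.6176-.6063,.23-.1371,0]);a/=np.linalg.norm(a)
R=Ro.from_matrix(np.c_[a,np.cross([0,0,-1],a),[0,0,-1]])
print(togo([.612,.184,.22],R), togo([.612,.184,.40],R))
E
```

```text
(array([ 0.6303, -0.5183,  0.0188]), array([-0.0015, -0.0007, -0.9909])) (array([ 0.6302, -0.5186, -0.1612]), array([-0.0015, -0.0007, -0.9909]))
```

```bash
python3 steer.py '[[1,0,0,-0.05,0,0,0],[1,0,0,-0.1,0,0,0],[1,0,0,-0.15,0,0,0],[1,0.035,-0.03,-0.16,0,0,-0.14],[1,0.07,-0.06,-0.16,0,0,-0.28],[1,0.105,-0.09,-0.16,0,0,-0.42],[1,0.14,-0.12,-0.16,0,0,-0.56],[1,0.175,-0.15,-0.16,0,0,-0.7],[1,0.21,-0.18,-0.16,0,0,-0.84],[1,0.245,-0.205,-0.16,0,0,-0.99]]'
python3 - <<'E'
from h import *
np.set_printoptions(precision=4,suppress=True)
a=np.array([.6176-.6063,.23-.1371,0]);a/=np.linalg.norm(a)
R=Ro.from_matrix(np.c_[a,np.cross([0,0,-1],a),[0,0,-1]])
print(r.get_state()["q"],togo([.612,.184,.22],R))
E
```

```text
clock: 1.1
tool_pos: [0.4056, -0.2659, 0.3987]
eef_rot: [0.747, 0.665, -0.0, -0.0]
contact_force: [-0.3, 1.0, 1.0]
opening: 1.004
finger_force: 0.0
[ 0.8566  0.353  -0.5372  1.7093  0.1969  1.134   0.1471] (array([0.4707, 0.1533, 0.1785]), array([-0.0008,  0.0002,  0.0055]))
```

```bash
python3 steer.py '[[1,0.025,0.04,0.02,0,0,0],[1,0.045,0.08,0.04,0,0,0],[1,0.065,0.12,0.06,0,0,0],[1,0.085,0.155,0.06,0,0,0],[1,0.085,0.155,0.06,0,0,0],[1,0.085,0.155,0.06,0,0,0]]'
python3 - <<'E'
from h import *
import pickle
p=cam.camera_params("wrist");im=cam.snapshot("wrist");cv2.imwrite("pics/w1.png",im[:,:,::-1]);pickle.dump(p,open("w1.pkl","wb"))
print(proj(p,[[.567,-.156,0],[.558,-.095,.125]]))
E
```

```text
clock: 1.7
tool_pos: [0.5699, -0.2019, 0.3379]
eef_rot: [0.748, 0.663, -0.0, -0.001]
contact_force: [-0.1, -0.8, 0.0]
opening: 0.999
finger_force: 0.0
[[311.22844976 153.98520569]
 [291.33167023  98.59827475]]
```

View pics/w1.png

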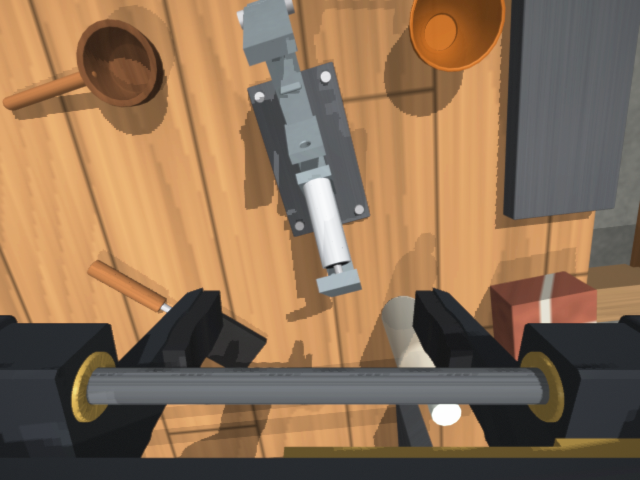

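The wrist view shows the base bolts at (259,97), (325,77), (360,210) and (299,226). The base corners are near (248,91), (332,63), (369,214) and (295,236). The lower stop's recess shows at (305,143).

Run:
```python
from h import *
import pickle
np.set_printoptions(precision=4,suppress=True)
w=pickle.load(open("w1.pkl","rb"));t=cam.camera_params("top");s=cam.camera_params("scene")
for a,b in [((352.5,248),(259,97)),((425,234.7),(299,226)),((416,200),(360,210))]: print(tri([(t,a),(w,b)]))
P=np.array([onz(w,u,.012) for u in [(259,97),(325,77),(360,210),(299,226)]]);print(P,P.mean(0))
Q=np.array([onz(w,u,.008) for u in [(248,91),(332,63),(369,214),(295,236)]]);print(Q,Q.mean(0),np.linalg.norm(Q-np.roll(Q,1,0),axis=1))
for Z in (P,Q):
    d=(Z[0]+Z[1]-Z[2]-Z[3]);d/=np.linalg.norm(d);e=Z[1]+Z[2]-Z[0]-Z[3];e/=np.linalg.norm(e);print(d,e,"yaw",np.degrees([np.arctan2(-d[0],d[1]),np.arctan2(e[1],e[0])]))
```

```text
(array([ 0.5121, -0.0793,  0.011 ]), [np.float64(0.0004976366715857697), np.float64(0.0004976366715857542)])
(array([ 0.5386, -0.2484,  0.0112]), [np.float64(0.0003922339414168392), np.float64(0.00039223394141678494)])
(array([ 0.6234, -0.2349,  0.0094]), [np.float64(0.0018045479331416138), np.float64(0.0018045479331416634)])
[[ 0.512  -0.0798  0.012 ]
 [ 0.5951 -0.0671  0.012 ]
 [ 0.6236 -0.2361  0.012 ]
 [ 0.5388 -0.2485  0.012 ]] [ 0.5674 -0.1579  0.012 ]
[[ 0.4991 -0.071   0.008 ]
 [ 0.6054 -0.0523  0.008 ]
 [ 0.6357 -0.2441  0.008 ]
 [ 0.5309 -0.2633  0.008 ]] [ 0.5678 -0.1577  0.008 ] [0.1948 0.1079 0.1942 0.1065]
[-0.1612  0.9869  0.    ] [0.989  0.1481 0.    ] yaw [9.2794 8.5173]
[-0.1597  0.9872  0.    ] [0.9842 0.177  0.    ] yaw [ 9.1868 10.194 ]
```

```bash
python3 steer.py '[[1,0.05,0.005,0,0,0,0],[1,0.1,0.005,0,0,0,0],[1,0.15,0.005,0,0,0,0],[1,0.2,0.005,0,0,0,0],[1,0.25,0.005,0,0,0,0],[1,0.3,0.005,0.02,0,0,0],[1,0.34,0.005,0.06,0,0,0],[1,0.375,0,0.1,0,0,0],[1,0.385,0,0.14,0,0,0],[1,0.385,0,0.14,0,0,0]]'
python3 - <<'E'
from h import *
import pickle
print(r.get_state()["q"],r.get_state()["tool_pos"])
p=cam.camera_params("wrist");im=cam.snapshot("wrist");cv2.imwrite("pics/w2.png",im[:,:,::-1]);pickle.dump(p,open("w2.pkl","wb"))
print(proj(p,[[.612,.184,.031],[.621,.251,.031]]))
E
```

```text
clock: 2.75
tool_pos: [0.6123, 0.1796, 0.1937]
eef_rot: [0.748, 0.664, -0.005, -0.002]
contact_force: [-0.2, -0.8, -0.7]
opening: 1.001
finger_force: 0.0
[-0.12448518  0.7886727  -0.43804067  1.54887695  0.39130276  0.90311769
 -0.81526977] [0.61233412 0.17956146 0.19370811]
[[318.05321612 215.02447442]
 [319.42954875 135.581382  ]]
```

View pics/w2.png

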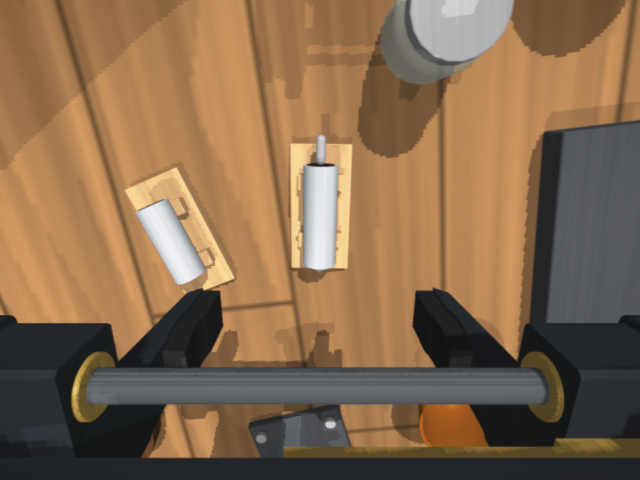

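The wrist view shows the pin tip at (320.5,136), the sprung end of the tube at (320,164), and the stub end at (319.5,270). The jar and the second cradle are clear of the fingers.

Run:
```python
from h import *
import pickle
np.set_printoptions(precision=4,suppress=True)
w=pickle.load(open("w2.pkl","rb"));t=cam.camera_params("top");s=cam.camera_params("scene")
print(tri([(t,(207.6,204.6)),(w,(320.5,136)),(s,(388.6,343))]))
im=cv2.imread("pics/w2.png").astype(int)
# tube pixels: grey & bright
for row in range(170,262,15):
    x=np.arange(290,350);px=im[row,290:350];m=(np.ptp(px,axis=1)<25)&(px.mean(1)>120);u=x[m];print(row,u.min(),u.max(),onz(w,((u.min()+u.max())/2,row),.031))
pt=onz(w,(320.5,136),.031);print("pin",pt)
print("bare",onz(w,(172,242),.03))
```

```text
(array([0.6213, 0.2509, 0.03  ]), [np.float64(0.0012462860325682839), np.float64(0.0006678243506366785), np.float64(0.0006019611379909006)])
170 304 337 [0.6187 0.2229 0.031 ]
185 304 336 [0.6168 0.2103 0.031 ]
200 304 336 [0.6153 0.1972 0.031 ]
215 304 336 [0.6137 0.1838 0.031 ]
230 304 335 [0.6117 0.1701 0.031 ]
245 304 335 [0.61  0.156 0.031]
260 304 334 [0.6079 0.1415 0.031 ]
pin [0.6218 0.2506 0.031 ]
bare [0.4763 0.1739 0.03  ]
```

Run:
```python
from h import *
np.set_printoptions(precision=4,suppress=True)
a=np.array([.0108,.0814,0]);a/=np.linalg.norm(a)
R=Ro.from_matrix(np.c_[a,np.cross([0,0,-1],a),[0,0,-1]])
m=np.array([.6216,.2507,0])-.07*a; m[2]=.0135;print(m)
print(togo(m,R),r.get_state()["q"])
```

```text
[0.6124 0.1813 0.0135]
(array([ 0.0035, -0.0013,  0.1826]), array([-0.0056,  0.0039,  0.0109])) [-0.1225  0.786  -0.4374  1.5457  0.3913  0.9049 -0.8144]
```

```bash
python3 steer.py '[[1,0.003,-0.001,0.05,-0.005,0.004,0.01],[1,0.003,-0.001,0.1,-0.005,0.004,0.01],[1,0.003,-0.001,0.14,-0.005,0.004,0.01],[1,0.003,-0.001,0.165,-0.005,0.004,0.01],[1,0.003,-0.001,0.18,-0.005,0.004,0.01],[1,0.003,-0.001,0.182,-0.005,0.004,0.01],[1,0.003,-0.001,0.182,-0.005,0.004,0.01]]' 50
python3 - <<'E'
from h import *
np.set_printoptions(precision=4,suppress=True)
a=np.array([.0108,.0814,0]);a/=np.linalg.norm(a)
R=Ro.from_matrix(np.c_[a,np.cross([0,0,-1],a),[0,0,-1]])
print(togo([.6124,.1813,.0135],R))
E
```

```text
clock: 3.5
tool_pos: [0.6178, 0.182, 0.0186]
eef_rot: [0.753, 0.658, 0.004, 0.001]
contact_force: [0.4, -0.3, 0.3]
opening: 1.0
finger_force: 0.0
(array([-0.0014, -0.0053,  0.005 ]), array([ 0.0078, -0.0049, -0.0017]))
```

```bash
python3 steer.py '[[1,0,0,0,0,0,0],[1,0,0,0,0,0,0],[1,0,0,0,0,0,0]]' 50
python3 - <<'E'
from h import *
np.set_printoptions(precision=4,suppress=True)
a=np.array([.0108,.0814,0]);a/=np.linalg.norm(a)
R=Ro.from_matrix(np.c_[a,np.cross([0,0,-1],a),[0,0,-1]])
print(togo([.6124,.1813,.0135],R))
E
```

```text
clock: 3.8
tool_pos: [0.6168, 0.1828, 0.0178]
eef_rot: [0.752, 0.659, 0.004, 0.001]
contact_force: [-0.3, 0.6, -0.1]
opening: 1.001
finger_force: 0.0
(array([-0.0021, -0.0042,  0.0043]), array([ 0.0066, -0.0047, -0.0002]))
```

```bash
python3 steer.py '[[1,-0.002,-0.004,0.003,0.006,-0.004,0],[1,-0.002,-0.004,0.003,0.006,-0.004,0],[1,-0.002,-0.004,0.003,0.006,-0.004,0],[0,-0.002,-0.004,0.003,0.006,-0.004,0],[0,-0.002,-0.004,0.003,0.006,-0.004,0],[0,-0.002,-0.004,0.003,0.006,-0.004,0],[0,-0.002,-0.004,0.003,0.006,-0.004,0],[0,-0.002,-0.004,0.003,0.006,-0.004,0]]' 55
python3 - <<'E'
from h import *
np.set_printoptions(precision=4,suppress=True)
a=np.array([.0108,.0814,0]);a/=np.linalg.norm(a)
R=Ro.from_matrix(np.c_[a,np.cross([0,0,-1],a),[0,0,-1]])
print(togo([.6124,.1813,.0135],R))
E
```

```text
clock: 4.6
tool_pos: [0.6119, 0.1812, 0.0137]
eef_rot: [0.752, 0.659, -0.0, -0.0]
contact_force: [0.8, 0.6, -0.4]
opening: 0.564
finger_force: 0.0
(array([0.0001, 0.0005, 0.0002]), array([-0.0009, -0.    , -0.0001]))
```

```bash
python3 steer.py '[[0,0,0,0,0,0,0],[0,0,0,0,0,0,0],[0,0,0,0,0,0,0],[0,0,0,0,0,0,0],[0,0,0,0,0,0,0],[0,0,0,0,0,0,0]]' 55
```

```text
clock: 5.2
tool_pos: [0.6123, 0.1812, 0.0138]
eef_rot: [0.752, 0.659, 0.0, -0.0]
contact_force: [2.1, 0.2, -0.1]
opening: 0.317
finger_force: 55.0
```

```bash
cat >> h.py <<'E'
yaw=np.radians(9.2); ys=np.array([-np.sin(yaw),np.cos(yaw),0]); xs=np.array([np.cos(yaw),np.sin(yaw),0]); zu=np.array([0,0,1.])
SO=np.array([.5675,-.157,0])
c3,s3=np.cos(np.pi/6),np.sin(np.pi/6)
LY=c3*ys+s3*zu; LZ=-s3*ys+c3*zu; LO=SO+.062*ys+.125*zu; L=np.c_[xs,LY,LZ]
toleg=lambda X:L.T@(np.array(X)-LO)
RT=Ro.from_matrix(np.c_[LY,xs,-LZ])
RIN=np.array([0,0,-.0172]) # roller middle in tool
def legtcp(x,y,z): return LO+L@np.array([x,y,z])-RT.apply(RIN)
E
python3 steer.py '[[0,0,0,-0.05,0,0,0],[0,0,0,-0.1,0,0,0],[0,0,0,-0.15,0,0,0],[0,0,0,-0.2,0,0,0],[0,0,0,-0.25,0,0,0],[0,0,0,-0.28,0,0,0],[0,0,0,-0.28,0,0,0],[0,0,0,-0.28,0,0,0]]'
python3 - <<'E'
from h import *
import pickle
np.set_printoptions(precision=4,suppress=True)
w=pickle.load(open("w1.pkl","rb"));s=cam.camera_params("scene")
X,e=tri([(s,(284.6,225.7)),(w,(305,143))]);print(X,e,toleg(X)*1e3)
im=cam.snapshot("wrist");w3=cam.camera_params("wrist");pickle.dump(w3,open("w3.pkl","wb"))
st=r.get_state();Rt=Ro.from_quat(st["eef_rot"])
g=proj(w3,[st["tool_pos"]+Rt.apply(v) for v in [[.07,0,-.0172],[.045,0,-.0172],[-.045,0,-.0172],[0,0,-.0172]]]);print(g)
for p in g.round().astype(int): cv2.circle(im:=np.ascontiguousarray(im),tuple(map(int,p)),2,(255,0,0),1)
A=cv2.resize(im[150:350,200:440],None,fx=2.4,fy=2.4)[:,:,::-1]
a=cv2.imread("pics/w1.png")[90:200,240:380];B=cv2.resize(a,None,fx=1.55,fy=1.55)
o=np.zeros((480,800,3),np.uint8);o[:,:576]=A;o[:B.shape[0],578:578+B.shape[1]]=B
b=cv2.imread("pics/scene0.png")[185:255,260:333];Bb=cv2.resize(b,None,fx=3,fy=3);o[200:200+Bb.shape[0],578:578+Bb.shape[1]]=Bb
cv2.imwrite("pics/w3.png",o)
print(legtcp(0,-.014,.12),togo(legtcp(0,-.014,.12),RT))
E
```

```text
clock: 6.0
tool_pos: [0.6113, 0.1809, 0.2931]
eef_rot: [0.752, 0.659, -0.001, -0.0]
contact_force: [0.5, 0.8, -2.7]
opening: 0.321
finger_force: 55.0
[ 0.5644 -0.1369  0.1034] [np.float64(0.0004019518307389555), np.float64(0.00040195183073906093)] [  0.1172 -46.8593   2.0916]
[[317.8323 156.4639]
 [317.7192 225.3126]
 [317.4015 418.7926]
 [317.5455 331.1372]]
[ 0.5677 -0.1585  0.207 ] (array([-0.3415,  0.0022,  0.0856]), array([ 0.072 ,  0.5216, -0.2867]))
```

View pics/w3.png

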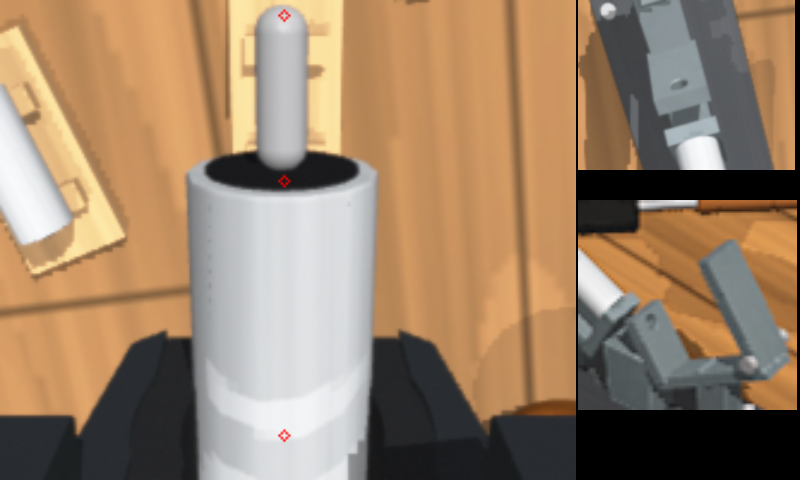

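```bash
sed -i 's/^RIN=.*/RIN=np.array([.0016,-.0003,-.0172])/' h.py
python3 steer.py '[[0,-0.03,0,-0.02,0,0,0],[0,-0.075,0,-0.03,0.015,0.1,-0.055],[0,-0.12,0,-0.03,0.03,0.2,-0.11],[0,-0.165,0,-0.03,0.043,0.31,-0.17],[0,-0.21,0,-0.03,0.058,0.42,-0.23],[0,-0.255,0,-0.03,0.072,0.52,-0.287],[0,-0.3,0,-0.03,0.072,0.52,-0.287],[0,-0.34,0,-0.03,0.072,0.52,-0.287],[0,-0.34,0,-0.03,0.072,0.52,-0.287],[0,-0.34,0,-0.03,0.072,0.52,-0.287]]'
python3 - <<'E'
from h import *
np.set_printoptions(precision=4,suppress=True)
for z in (.12,.08,.038):print(togo(legtcp(0,-.014,z),RT))
print(r.get_state()["q"])
E
```

```text
clock: 7.05
tool_pos: [0.5664, -0.1569, 0.3212]
eef_rot: [0.627, 0.735, 0.168, -0.198]
contact_force: [-0.8, 0.8, -1.6]
opening: 0.322
finger_force: 55.0
(array([-0.0604,  0.0014,  0.0978]), array([ 0.0008, -0.0019, -0.002 ]))
(array([-0.0605,  0.0014,  0.1378]), array([ 0.0008, -0.0019, -0.002 ]))
(array([-0.0606,  0.0014,  0.1798]), array([ 0.0008, -0.0019, -0.002 ]))
[ 0.8069  0.8193 -0.8178  1.3399  0.0623  1.337   0.2684]
```

```bash
python3 steer.py '[[0,-0.03,0.001,0.03,0,0,0],[0,-0.06,0.001,0.06,0,0,0],[0,-0.06,0.001,0.1,0,0,0],[0,-0.06,0.001,0.12,0,-0.002,-0.002],[0,-0.06,0.001,0.13,0,-0.002,-0.002],[0,-0.06,0.001,0.13,0,-0.002,-0.002],[0,-0.06,0.001,0.13,0,-0.002,-0.002]]'
python3 - <<'E'
from h import *
import pickle
np.set_printoptions(precision=4,suppress=True)
print(togo(legtcp(0,-.014,.038),RT))
w=cam.camera_params("wrist");im=np.ascontiguousarray(cam.snapshot("wrist")[:,:,::-1])
cv2.imwrite("pics/w4raw.png",im);pickle.dump(w,open("w4.pkl","wb"))
C=[LO+L@np.array(v)/1e3 for v in [(-18,60,0),(18,60,0),(-18,60,54),(18,60,54),(-18,72,54),(18,72,54)]]
for p in proj(w,C): cv2.circle(im,tuple(int(round(v)) for v in p),3,(0,0,255),1)
s=cam.snapshot("scene")[:,:,::-1]
o=np.zeros((480,800,3),np.uint8);o[:,:480]=im[:,80:560]
o[:400,480:800]=cv2.resize(s[140:300,210:338],None,fx=2.5,fy=2.5);cv2.imwrite("pics/w4.png",o)
E
```

```text
clock: 7.75
tool_pos: [0.5676, -0.1425, 0.1819]
eef_rot: [0.625, 0.737, 0.169, -0.194]
contact_force: [0.7, -0.9, -2.0]
opening: 0.322
finger_force: 55.0
(array([-0.0026, -0.0024,  0.0523]), array([0.0041, 0.0028, 0.0049]))
```

View pics/w4.png

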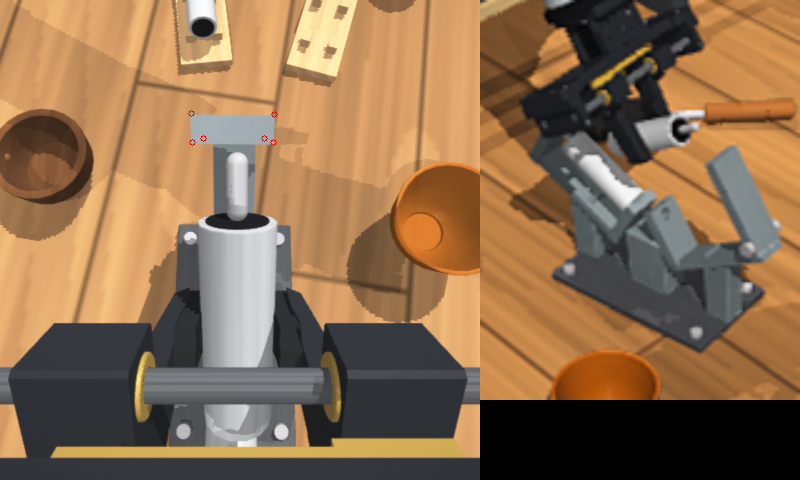

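The picture confirms the fit: the predicted corners of the higher stop (line height +2 mm) fall on its top face at (190–274, 115–142). The pin is lined up with it, so I'll lower the roller beside the stop.

```bash
python3 steer.py '[[0,-0.002,-0.002,0.025,0.003,0.002,0.004],[0,-0.002,-0.002,0.045,0.003,0.002,0.004],[0,-0.002,-0.002,0.052,0.003,0.002,0.004],[0,-0.002,-0.002,0.052,0.003,0.002,0.004],[0,-0.002,-0.002,0.052,0.003,0.002,0.004],[0,-0.002,-0.002,0.052,0.003,0.002,0.004]]'
python3 - <<'E'
from h import *
np.set_printoptions(precision=4,suppress=True)
print(togo(legtcp(0,-.014,.038),RT),togo(legtcp(0,.010,.030),RT),L.T@r.get_state()["contact_force"])
E
```

```text
clock: 8.45
tool_pos: [0.5622, -0.12, 0.136]
eef_rot: [0.627, 0.735, 0.168, -0.196]
contact_force: [-0.6, -0.6, -2.6]
opening: 0.321
finger_force: 55.0
(array([ 0.0003, -0.0004,  0.0011]), array([ 0.0025,  0.0015, -0.0003])) (array([ 0.0243, -0.0004,  0.009 ]), array([ 0.0025,  0.0015, -0.0003])) [-0.6507 -1.7251 -1.9534]
```

```bash
python3 steer.py '[[0,0.004,0,0,0.002,0.001,0],[0,0.008,0,0,0.002,0.001,0],[0,0.012,0,0,0.002,0.001,0],[0,0.016,0,0,0.002,0.001,0],[0,0.02,0,0,0.002,0.001,0],[0,0.024,0,0,0.002,0.001,0],[0,0.024,0,0,0.002,0.001,0],[0,0.024,0,0,0.002,0.001,0]]'
python3 - <<'E'
from h import *
np.set_printoptions(precision=4,suppress=True)
print(togo(legtcp(0,.010,.020),RT),L.T@r.get_state()["contact_force"])
E
```

```text
clock: 9.25
tool_pos: [0.5583, -0.1, 0.1467]
eef_rot: [0.627, 0.735, 0.167, -0.197]
contact_force: [1.6, -6.0, -5.2]
opening: 0.323
finger_force: 55.0
(array([0.0013, 0.0003, 0.0181]), array([-0.0006,  0.0018, -0.001 ])) [ 0.6185 -7.9424 -1.4002]
```

```bash
python3 steer.py '[[0,0.0015,0,0,0,0.002,-0.001],[0,0.0015,0,0.006,0,0.002,-0.001],[0,0.0015,0,0.012,0,0.002,-0.001],[0,0.0015,0,0.016,0,0.002,-0.001],[0,0.0015,0,0.018,0,0.002,-0.001],[0,0.0015,0,0.018,0,0.002,-0.001],[0,0.0015,0,0.018,0,0.002,-0.001]]'
python3 - <<'E'
from h import *
np.set_printoptions(precision=4,suppress=True)
print(togo(legtcp(0,.010,.010),RT),L.T@r.get_state()["contact_force"])
E
```

```text
clock: 9.95
tool_pos: [0.557, -0.0904, 0.132]
eef_rot: [0.626, 0.735, 0.168, -0.197]
contact_force: [0.6, -7.3, -2.5]
opening: 0.321
finger_force: 55.0
(array([0.0002, 0.    , 0.0106]), array([ 0.0002,  0.0002, -0.0007])) [-0.5295 -7.6077  1.4669]
```

```bash
python3 steer.py '[[0,0.0002,0,0.002,0,0,0],[0,0.0002,0,0.004,0,0,0],[0,0.0002,0,0.006,0,0,0],[0,0.0002,0,0.008,0,0,0],[0,0.0002,0,0.010,0,0,0],[0,0.0002,0,0.0105,0,0,0],[0,0.0002,0,0.0105,0,0,0]]'
python3 - <<'E'
from h import *
np.set_printoptions(precision=4,suppress=True)
print(togo(legtcp(0,.010,.002),RT),L.T@r.get_state()["contact_force"])
E
```

```text
clock: 10.65
tool_pos: [0.5559, -0.0839, 0.123]
eef_rot: [0.626, 0.735, 0.168, -0.198]
contact_force: [2.1, -4.1, -6.2]
opening: 0.323
finger_force: 55.0
(array([-0.001 ,  0.    ,  0.0075]), array([-0.0003, -0.0014, -0.    ])) [ 1.3658 -6.9152 -3.1896]
```

```bash
python3 steer.py '[[0,-0.0005,0,0.001,0,0,0],[0,-0.001,0,0.002,0,0,0],[0,-0.001,0,0.003,0,0,0],[0,-0.001,0,0.003,0,0,0],[0,-0.001,0,0.003,0,0,0]]'
python3 - <<'E'
from h import *
np.set_printoptions(precision=4,suppress=True)
print(togo(legtcp(0,.010,.002),RT),L.T@r.get_state()["contact_force"])
E
python3 steer.py '[[0,0,0,0.001,0,0,0],[0,0,0,0.002,0,0,0],[0,0,0,0.002,0,0,0],[0,0,0,0.002,0,0,0]]'
python3 - <<'E'
from h import *
np.set_printoptions(precision=4,suppress=True)
print(togo(legtcp(0,.010,.002),RT),L.T@r.get_state()["contact_force"])
E
```

```text
clock: 11.15
tool_pos: [0.5554, -0.0827, 0.1201]
eef_rot: [0.625, 0.736, 0.168, -0.198]
contact_force: [1.2, -4.9, -2.6]
opening: 0.321
finger_force: 55.0
(array([-0.0007,  0.0004,  0.0043]), array([-0.0015, -0.0025,  0.0006])) [ 0.4368 -5.6047  0.2616]
clock: 11.55
tool_pos: [0.5553, -0.082, 0.1186]
eef_rot: [0.626, 0.736, 0.168, -0.198]
contact_force: [2.2, -6.2, -1.8]
opening: 0.321
finger_force: 55.0
(array([-0.0006,  0.0003,  0.0027]), array([-0.0011, -0.0023,  0.0004])) [ 1.1892 -6.4866  1.6138]
```

```bash
cat > f.py <<'E'
from h import *
np.set_printoptions(precision=4,suppress=True)
a=[]
for i in range(3):
    cam.snapshot("wrist");a.append(L.T@r.get_state()["contact_force"])
t=togo(legtcp(0,0,0),RT);print("leg xyz mm",np.array([-t[0][1],-t[0][0],t[0][2]])*1e3,"rot",t[1],"F",np.mean(a,0),np.std(a,0))
E
python3 f.py
python3 steer.py '[[0,0,0,0.001,0,0,0],[0,0,0,0.0015,0,0,0],[0,0,0,0.0015,0,0,0]]' >/dev/null; python3 f.py
python3 steer.py '[[0,0,0,0.001,0,0,0],[0,0,0,0.0015,0,0,0],[0,0,0,0.0015,0,0,0]]' >/dev/null; python3 f.py
```

```text
leg xyz mm [-0.3408 10.5868  4.6365] rot [-0.0012 -0.0022  0.0005] F [ 0.4287 -6.9423  1.6262] [0.4122 0.5201 0.3531]
leg xyz mm [-0.42   10.5765  3.1482] rot [-0.0013 -0.0023  0.0005] F [ 0.2228 -6.8638  1.3378] [0.0788 0.8422 0.2866]
leg xyz mm [-0.4161 10.5227  1.7387] rot [-0.0013 -0.0021  0.0005] F [-0.2495 -6.6275  1.5047] [0.4117 0.6286 0.2201]
```

```bash
python3 steer.py '[[0,0,0,0.001,0,0,0],[0,0,0,0.0015,0,0,0],[0,0,0,0.0015,0,0,0]]' >/dev/null; python3 f.py
python3 steer.py '[[0,0,0,0.001,0,0,0],[0,0,0,0.0015,0,0,0],[0,0,0,0.0015,0,0,0]]' >/dev/null; python3 f.py
python3 - <<'E'
from h import *
w=cam.camera_params("wrist");im=cam.snapshot("wrist")[:,:,::-1];s=cam.snapshot("scene")[:,:,::-1]
o=np.zeros((480,800,3),np.uint8);o[:,:400]=cv2.resize(im[100:300,240:407],(400,480))
o[:480,400:800]=cv2.resize(s[175:271,250:330],(400,480));cv2.imwrite("pics/w5.png",o)
E
```

```text
leg xyz mm [-0.378  10.4123  0.4863] rot [-0.0011 -0.0019  0.0003] F [-0.3149 -6.2143  4.1339] [0.5541 0.417  0.0327]
leg xyz mm [-0.3069 10.2467 -0.7993] rot [-0.0008 -0.0016  0.0003] F [-0.3144 -6.2248  4.4473] [0.4293 0.732  0.4688]
```

View pics/w5.png

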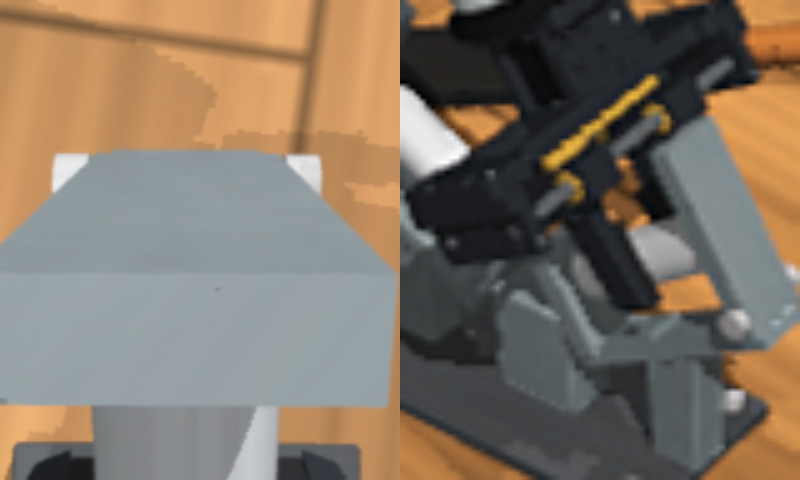

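The higher stop hides the pin, and the stub end appears clear of the lower stop. Fz jumped near z≈0.5, which suggests the pin is caught in a recess at about z=+2. I'll move up slightly to test this.

```bash
python3 steer.py '[[0,0,0,-0.0015,0,0,0],[0,0,0,-0.003,0,0,0],[0,0,0,-0.003,0,0,0],[0,0,0,-0.003,0,0,0]]' >/dev/null; python3 f.py
python3 steer.py '[[0,0,0,-0.001,0,0,0],[0,0,0,-0.002,0,0,0],[0,0,0,-0.002,0,0,0],[0,0,0,-0.002,0,0,0]]' >/dev/null; python3 f.py
```

```text
leg xyz mm [-0.4414 10.5786  1.6102] rot [-0.0014 -0.0023  0.0005] F [ 0.4057 -6.329   1.3281] [0.9232 0.0995 0.4982]
leg xyz mm [-0.5188 10.7272  3.2513] rot [-0.0017 -0.0026  0.0006] F [ 0.1825 -6.409  -0.7694] [0.3163 0.3421 0.7583]
```

```bash
python3 steer.py '[[0,0,0,-0.001,0,0,0],[0,0,0,-0.002,0,0,0],[0,0,0,-0.002,0,0,0],[0,0,0,-0.002,0,0,0]]' >/dev/null; python3 f.py
python3 steer.py '[[0,0,0,-0.001,0,0,0],[0,0,0,-0.002,0,0,0],[0,0,0,-0.002,0,0,0],[0,0,0,-0.002,0,0,0]]' >/dev/null; python3 f.py
```

```text
leg xyz mm [-0.6199 10.8459  5.0756] rot [-0.002  -0.0028  0.0008] F [ 0.9897 -6.3322 -2.9473] [0.2891 0.302  0.1178]
leg xyz mm [-0.7916 10.8488  7.0457] rot [-0.0024 -0.0028  0.0009] F [ 0.7126 -6.2842 -4.7565] [0.3289 0.5046 0.5514]
```

```bash
python3 steer.py '[[0,0,0,-0.001,0,0,0],[0,0,0,-0.002,0,0,0],[0,0,0,-0.003,0,0,0],[0,0,0,-0.003,0,0,0]]' >/dev/null; python3 f.py
```

```text
leg xyz mm [-0.8391 10.8713  9.9793] rot [-0.0025 -0.0029  0.0009] F [-0.5672 -6.6292 -6.7164] [0.564  0.2352 0.5596]
```

```bash
python3 steer.py '[[0,0,0,0.002,0,0,0],[0,0,0,0.004,0,0,0],[0,0,0,0.006,0,0,0],[0,0,0,0.0065,0,0,0],[0,0,0,0.0065,0,0,0]]' >/dev/null; python3 f.py
python3 steer.py '[[0,0,0,0.001,0,0,0],[0,0,0,0.002,0,0,0],[0,0,0,0.002,0,0,0]]' >/dev/null; python3 f.py
```

```text
leg xyz mm [-0.2418 10.7392  4.3972] rot [-0.001  -0.0024  0.0006] F [-1.903  -6.5311  0.0943] [0.1131 0.0392 0.6912]
leg xyz mm [ 0.2576 10.684   2.6676] rot [ 0.0002 -0.0021  0.0004] F [-1.6372 -6.1906  0.8789] [0.0759 0.2629 0.1224]
```

```bash
python3 steer.py '[[0,-0.001,0,0,0,0,0],[0,-0.002,0,0,0,0,0],[0,-0.003,0,0,0,0,0],[0,-0.003,0,0,0,0,0]]' >/dev/null; python3 f.py
python3 steer.py '[[0,-0.001,0,0,0,0,0],[0,-0.002,0,0,0,0,0],[0,-0.003,0,0,0,0,0],[0,-0.003,0,0,0,0,0]]' >/dev/null; python3 f.py
```

```text
leg xyz mm [0.266  8.0295 2.6054] rot [ 0.0001 -0.0027  0.0007] F [-0.7323 -6.0212  1.2345] [0.6274 0.4341 0.4715]
leg xyz mm [0.329  7.2097 1.9455] rot [-0.0009 -0.0055  0.0024] F [-0.516   2.4289  4.8717] [0.2894 0.2881 0.3906]
```

```bash
for i in 1 2 3; do python3 steer.py '[[0,0,0,0.0005,0,0,0],[0,0,0,0.001,0,0,0],[0,0,0,0.001,0,0,0]]' >/dev/null; python3 f.py; done
```

```text
leg xyz mm [0.387  7.1593 1.7743] rot [-0.0006 -0.0049  0.0023] F [-2.2995  3.5268 10.081 ] [0.2465 0.5261 0.1861]
leg xyz mm [0.5507 7.2725 1.1182] rot [-0.0002 -0.0048  0.0027] F [-2.7115  4.0147 12.1682] [0.0927 0.1677 0.1581]
leg xyz mm [0.6794 7.2647 0.1821] rot [ 0.0001 -0.0048  0.0028] F [-2.3628  4.4094 12.3087] [0.5381 0.5982 0.3576]
```

```bash
for i in 1 2 3; do python3 steer.py '[[0,0,0,-0.001,0,0,0],[0,0,0,-0.0015,0,0,0],[0,0,0,-0.0015,0,0,0]]' >/dev/null; python3 f.py; done
```

```text
leg xyz mm [0.5843 7.2533 0.3337] rot [-0.0006 -0.0055  0.0029] F [0.2232 5.1655 5.5182] [0.3999 0.2783 0.7369]
leg xyz mm [0.4721 7.2709 0.6034] rot [-0.0012 -0.0062  0.003 ] F [ 2.9741  4.5592 -2.8435] [0.4721 0.4419 0.4234]
leg xyz mm [0.0179 7.338  1.4591] rot [-0.0023 -0.0067  0.0028] F [ 2.9736  4.3871 -6.5199] [0.504  0.3596 0.4241]
```

```bash
for i in 1 2 3 4; do python3 steer.py '[[0,0,0,-0.001,0,0,0],[0,0,0,-0.001,0,0,0]]' |head -1; python3 f.py; done
```

```text
clock: 21.45
leg xyz mm [-0.6651  1.7063  4.4618] rot [-0.0008  0.0013 -0.0015] F [ 0.8031 -5.1775 -1.6531] [0.1846 0.4116 0.4864]
clock: 21.8
leg xyz mm [-0.6287  4.2705  5.1659] rot [-0.0017 -0.0021  0.0004] F [ 1.928  -5.1488 -2.8637] [0.6822 0.2326 0.0519]
clock: 22.15
leg xyz mm [-0.6812  4.7996  6.0788] rot [-0.0022 -0.0027  0.0009] F [ 0.5549 -5.1903 -4.4204] [0.7283 0.4868 0.1757]
clock: 22.5
leg xyz mm [-0.9132  4.8174  7.1344] rot [-0.0026 -0.0027  0.0009] F [ 0.2356 -5.5566 -3.6765] [0.2925 0.6411 0.2276]
```

The stub has entered the recess: y fell freely below 7 mm at z≈4.5. I'll bring z back there and slide down the leg.

```bash
python3 steer.py '[[0,0,0,0.001,0,0,0],[0,0,0,0.002,0,0,0],[0,0,0,0.0025,0,0,0],[0,0,0,0.0025,0,0,0]]' |head -1; python3 f.py
python3 steer.py '[[0,-0.001,0,0,0,0,0],[0,-0.002,0,0,0,0,0],[0,-0.003,0,0,0,0,0],[0,-0.003,0,0,0,0,0]]' |head -1; python3 f.py
```

```text
clock: 23.05
leg xyz mm [-0.6496  4.7348  4.8796] rot [-0.0019 -0.0025  0.0007] F [-1.9411 -5.0616  0.6584] [0.2477 0.3206 0.2731]
clock: 23.6
leg xyz mm [-0.3411  1.9167  4.8405] rot [-0.0014 -0.0028  0.0008] F [-2.1081 -2.8772  3.652 ] [0.4445 0.339  0.0709]
```

```bash
python3 steer.py '[[0,-0.001,0,-0.0005,0,0,0],[0,-0.002,0,-0.0005,0,0,0],[0,-0.002,0,-0.0005,0,0,0]]' |head -1; python3 f.py
python3 steer.py '[[0,-0.001,0,-0.0005,0,0,0],[0,-0.002,0,-0.0005,0,0,0],[0,-0.002,0,-0.0005,0,0,0]]' |head -1; python3 f.py
```

```text
clock: 24.05
leg xyz mm [-0.3927 -0.0789  5.023 ] rot [-0.0016 -0.0029  0.0009] F [-0.5146 -2.6742 -0.3736] [0.4776 0.4369 0.3804]
clock: 24.5
leg xyz mm [-0.4479 -0.3151  5.1776] rot [-0.0025 -0.0053  0.0021] F [-0.2087  2.7294 -3.7479] [0.3714 0.7866 0.7712]
```

```bash
python3 steer.py '[[0.4,0.0005,0,0.0005,0,0,0],[0.5,0.0005,0,0.0005,0,0,0],[0.6,0.0005,0,0.0005,0,0,0],[0.6,0.0005,0,0.0005,0,0,0],[0.6,0.0005,0,0.0005,0,0,0]]'; python3 f.py
python3 - <<'E'
from h import *
w=cam.camera_params("wrist");im=np.ascontiguousarray(cam.snapshot("wrist")[:,:,::-1]);s=cam.snapshot("scene")[:,:,::-1]
o=np.zeros((480,800,3),np.uint8);o[:,:400]=im[:,120:520]
o[:480,400:800]=cv2.resize(s[175:271,250:330],(400,480));cv2.imwrite("pics/w6.png",o)
E
```

```text
clock: 25.15
tool_pos: [0.557, -0.0931, 0.113]
eef_rot: [0.626, 0.736, 0.168, -0.198]
contact_force: [-0.1, -0.0, -0.0]
opening: 0.599
finger_force: 0.0
leg xyz mm [-0.4799 -1.793   5.2858] rot [-0.0016 -0.0025  0.0007] F [ 0.143   0.5736 -0.0809] [0.4183 0.1048 0.5136]
```

View pics/w6.png

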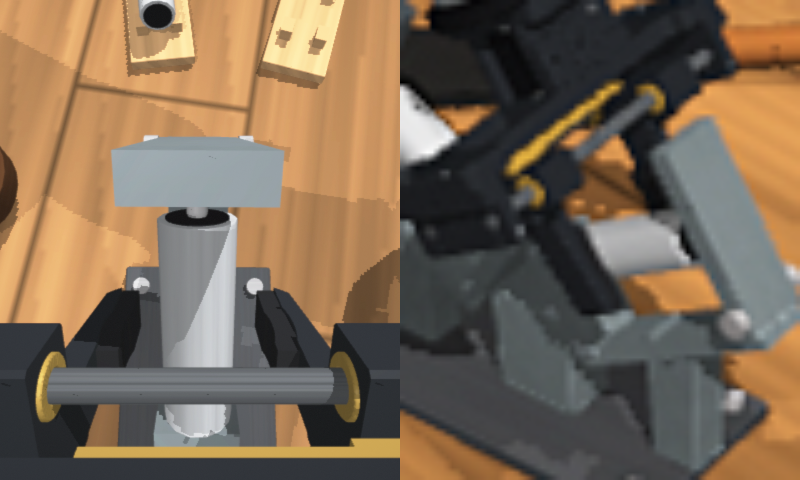

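The fingers are open and the roller stays between the stops, with the pin at (197,212) entering the higher stop. I'll back straight out and check.

```bash
python3 steer.py '[[0.8,0,0,-0.005,0,0,0],[0.8,0,0,-0.02,0,0,0],[0.8,0,0,-0.05,0,0,0],[0.8,0,0,-0.09,0,0,0],[0.8,0,0,-0.13,0,0,0],[0.8,0.03,0,-0.17,0,0,0],[0.8,0.03,0,-0.17,0,0,0],[0.8,0.03,0,-0.17,0,0,0]]'
python3 - <<'E'
from h import *
np.set_printoptions(precision=1,suppress=True)
w=cam.camera_params("wrist");im=np.ascontiguousarray(cam.snapshot("wrist")[:,:,::-1]);s=np.ascontiguousarray(cam.snapshot("scene")[:,:,::-1])
sp=cam.camera_params("scene")
for z in (2,):
  C=[LO+L@np.array(v)/1e3 for v in [(0,-45,z),(0,45,z),(0,60,z),(0,-45.5,z)]]
  for p in proj(w,C): cv2.circle(im,tuple(int(round(v)) for v in p),2,(0,0,255),1)
S=cv2.resize(s[175:271,250:330],(400,480),interpolation=cv2.INTER_CUBIC)
for p in proj(sp,C): cv2.circle(S,tuple(int(round(v*5)) for v in p-[250,175]),3,(0,0,255),1)
o=np.zeros((480,800,3),np.uint8);o[:,:400]=cv2.resize(im[60:300,220:420],(400,480))
o[:,400:]=S;cv2.imwrite("pics/w7.png",o)
E
```

```text
clock: 26.2
tool_pos: [0.5671, -0.1513, 0.2764]
eef_rot: [0.625, 0.736, 0.168, -0.197]
contact_force: [0.2, -1.0, -0.8]
opening: 0.802
finger_force: 0.0
```

View pics/w7.png

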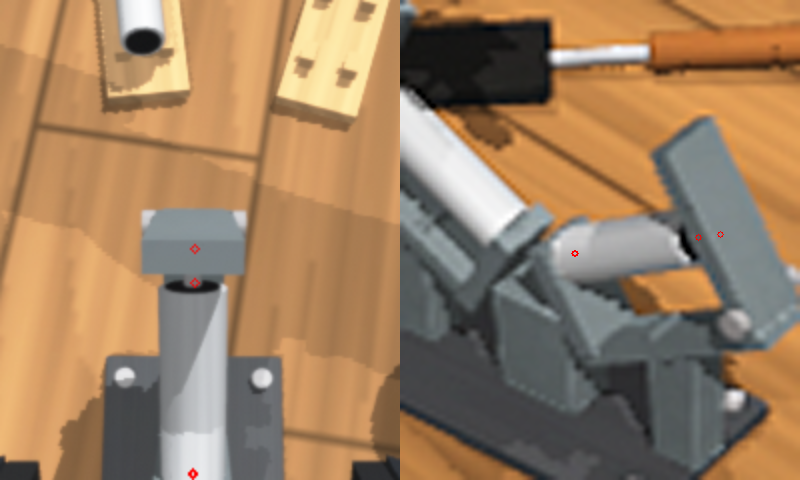

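The wrist and scene views show the roller seated. Its upper tube end lies on the predicted fitted position at (195,283), the pin enters the higher stop, and the lower end meets the lower stop at about (553,250).

```bash
python3 -c "
from plant import r, cam, finish_job
print(finish_job())"
```

```text
the job is handed in; nothing more can be done
None
```

The sprung roller is fitted in the empty leg with its stub in the lower recess and its pin in the higher one. I let go, backed the arm clear and handed the job in at about 26 s. The last pictures show it seated at the predicted fitted position; the recesses themselves aren't visible to any camera, and no verdict came back.

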